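Vent the lens tub

ROBOT

A 7-joint arm with a two-finger parallel gripper is mounted at the origin on the work surface. World frame = base frame: x ahead of the robot, y to its left, z up, the work surface at z = 0. Lengths are in mm, angles in rad, forces in N, time in s.
With the tool pointing down it reaches from about 350 to 900 mm from the base axis. Payload 7.2 kg.
Tool frame: the origin (TCP) lies midway between the tips of the shut fingers; the grasp point (between the pads) lies 19 mm behind it (arm.tcp_to_grasp is the distance from the TCP to the grasp point, in mm); z points along the fingers, y is the direction in which the jaws open and shut (so a half turn about z gives the same grasp; the last joint's range is limited). The gripper opens to 88 mm and grips with 3 to 60 N. Pads are 20 mm wide; open, the fingers measure 115 mm over their backs; the gripper's body (75 mm by 178 mm) begins 61 mm behind the grasp point.
Start: joints at [1.055, 0.411, -0.013, 1.596, 0.006, 1.134, -0.082], TCP at [270.604, -563.385, 222.653] pointing down, gripper open.
Joint ranges: [-2.95, 2.95], [-0.29, 1.99], [-1.47, 1.44], [0.14, 2.54], [-1.03, 4.17], [0.13, 1.85], [-2.86, 2.86]. Speed limits (rad/s): [2.39, 2.39, 3.01, 3.01, 3.14, 3.14, 3.14].

INTERFACE

Orientations are given as a 3x3 rotation matrix whose columns are the frame's x, y, z axes.
In Python, from station import arm, claw, solver, eyes gives the robot as it stands. The module is installed in compiled form; this text tells all that it offers. Calls block until the motion is done:
- arm.reach(position, orientation): joint-space move of the TCP to a pose.
- arm.movel(position, velocity=150, attitude=None): straight line of the TCP; attitude=None keeps the orientation; velocity is the mean speed in mm/s.
- arm.movej(angles): joint-space move.
- claw.open_gripper() and claw.grasp(): open the fingers fully, or close them until they stop; the grip force is fixed at half the most.
- arm.sleep(seconds).
- solver.inverse_kinematics(position, orientation): joint angles nearest the present ones, or None.
- arm.state(): the state.
- eyes.snapshot(name): name is "side" or "top" or "wrist"; returns a dict with "color" (400x640x3 uint8, blue, green, red), "depth" (400x640 float32, mm along the optical axis (not along the pixel's ray), 0 where there is no reading), "fx", "fy", "cx", "cy" (pixels), "eye" and "attitude" of the camera in the world. Camera axes: x right, y up, looking along -z (the intrinsics and any distortion apply to the point x, -y, -z); pixel columns grow to the right and rows downward; lengths in mm; the calibration is good to about 2 mm. A picture is of the moment at which its call begins.
A pose or a line that the arm cannot do raises arm.Unreachable and nothing moves.
- arm.sign_off(): hands the job in, once; it reports no verdict.
The state is a dict: "time_s": time; "joints": joint angles; "qd": joint speeds; "effort": joint torques, N m; "ee_pos": TCP position; "eef_rot": TCP orientation; "contact_force": force on the tool from outside, world axes, zero at the start; "moment": the same for the moment, N m; "gripper_width": opening from 0.0 (shut) to 1.0 (fully open).
Only numpy, scipy, OpenCV 4.12 (cv2) and the standard library are available. Lean on these libraries where they do the work, as an engineer would, in place of code of your own. Each camera call takes 0.05 s, during which the arm holds its last target.

TASK

Pair the two lens tubs with their lids by colour. First drop the yellow lid into the slots of the yellow tub, fully seated but not turned, and let go of it; then drop the blue lid fully into the slots of the blue tub and twist it clockwise (seen from above) to the red half-way mark, which is half of the quarter turn to the lock, so that it vents without ever clicking into the lock. A spring turns the lid back when it is let go, so finish while still gripping the blue lid, holding it steady at the red mark; leave the other things on the cart where they are.

Things in the scene. Friction and masses are not known exactly. Their poses are not given: they have to be found in the camera images.
- blue_lid_grip (a point): Blue lid, 60 g, standing on its plug: 70 mm disc 5 thick; grip bar on top 56 long (x) x 12 x 30 high, white ends; plug below 44 wide, 14 deep, foot bevelled; at its foot 2 lugs along +-x to radius 30 mm, 9 wide, 5 thick (1 to 6 mm above the foot). Point: on the axis in the bar, 20 mm above the disc, 10 below the bar's top, 39 above the plug's foot. x along bar and lugs, z up; half a turn: same.
- yellow_lid_grip (a point): Yellow lid: same shape, size, mass and point as the blue lid.
- blue_jar_mouth (a point): Blue-banded open round tub, fixed, 80 mm wide, 50 high. Point: centre of the mouth at rim height. x along the 2 slots, z up. Blue flange (6 mm thick) leaves a 48 mm round opening and at +-x slots 16 mm wide to radius 33. Seated, the lid's disc lies on the rim, its bar along the slots, its grip point 25 mm above this point; lugs then turn under the flange, clockwise only.
- yellow_jar_mouth (a point): Yellow-banded tub, fixed: same shape, size and point as the blue tub, with yellow band and flange.
- blue_jar_mark (a point): One of the two red half-way marks on the blue tub's rim, 45 deg clockwise (from above) from the slots; the bar points at them when half-way. Point: centre of the mark, 38 mm from the tub's axis. Single black marks: slots; double black marks: locked, 90 deg. From about 58 deg on the lugs run into sprung catches that snap shut behind them near 90 deg.
- blue_ring (a joint): Sprung ring inside the blue tub that the lugs push round clockwise, rad; springs back to 0 (0.02 N m at 0, about 0.08 at half-way). Stays 0 until the lid has turned about 0.15 rad from the slots, then grows with the lid: about 0.64 with the lid at the red mark (0.785), about 1.4 locked.
- yellow_ring (a joint): The same ring in the yellow tub; it stays at 0 there.
- compact: Bystander: round steel compact mirror lying closed, 64 mm wide, 11 mm high; origin at the centre of its underside.
- vial: Bystander: small amber glass vial with aluminium cap standing upright, 24 mm wide, 46 mm high; origin at the centre of its underside.
- spectacle_case: Bystander: blue spring-hinged spectacle case, 160 mm long (its x), 62 mm wide, 42 mm high; origin at the centre of its underside.
- tray_stack: Bystander, fixed: two stacked white round trays 176 mm wide, the upper with eyedrop bottles reaching 115 mm high; origin at the centre of its underside.
There are look-alikes about, which are no part of the job. What is shaped like the part that bears blue_lid_grip but green or orange is not meant.

How it is judged:
By the outcome, as a careful person would: the job done as asked, in the order asked, and still so for the second after the job is handed in, while the arm keeps its last pose, push and grip.
It also fails if it takes over 64 s, if anything falls off the work surface, if the arm or the gripper's body presses on something with over 40 N, if the wrist force passes 120 N, or if a joint passes its speed limit or range.

## Working session

There is one attempt and no reset: what is moved stays moved. The work goes in short steps, each a Python script; the robot and the scene stay as the last script left them, time stands still between calls to the robot, and variables do not carry over. Pictures are saved under pics/ and viewed, and the job is handed in when it is done.

```bash
mkdir -p pics; ls
cat > h.py <<'E'
import numpy as np, cv2
from station import arm, claw, solver, eyes
def snap(n,f):
    s=eyes.snapshot(n); cv2.imwrite('pics/'+f+'.png',s['color']); np.savez('pics/'+f+'.npz',**{k:v for k,v in s.items() if v is not None}); return s
def ray(s,u,v):
    d=np.array([(u-s['cx'])/s['fx'],-(v-s['cy'])/s['fy'],-1.0]); return np.array(s['eye']),np.array(s['attitude'])@d
def onplane(s,u,v,z):
    e,d=ray(s,u,v); return e+d*(z-e[2])/d[2]
def pix(s,p):
    c=np.array(s['attitude']).T@(np.array(p)-np.array(s['eye'])); return s['cx']+s['fx']*c[0]/-c[2], s['cy']+s['fy']*c[1]/c[2]
E
python3 - <<'E'
from h import *
for n in ['side','top','wrist']:
    s=snap(n,n+'0'); print(n,{k:(v if k not in('color','depth') else v.shape) for k,v in s.items()})
print(arm.state(), arm.tcp_to_grasp)
E
```

```text
pics
side {'color': (400, 640, 3), 'depth': (400, 640), 'fx': 385.7741605434846, 'fy': 385.7741605434846, 'cx': 316.1851759381287, 'cy': 204.4515257465162, 'eye': array([142.79982328, 702.00804509, 572.07813239]), 'attitude': array([[-0.87343694,  0.24405761, -0.42135947],
       [-0.48690918, -0.44704547,  0.75037977],
       [-0.00523095,  0.8605732 ,  0.50929992]])}
top {'color': (400, 640, 3), 'depth': (400, 640), 'fx': 442.57169570215456, 'fy': 442.57169570215456, 'cx': 316.69116612706836, 'cy': 200.4166313658351, 'eye': array([ 428.85251082,  -33.68156824, 1401.77570804]), 'attitude': array([[-0.01548847,  0.9956517 , -0.09185747],
       [-0.99979024, -0.01419029,  0.01476888],
       [ 0.01340118,  0.09206695,  0.99566264]])}
wrist {'color': (400, 640, 3), 'depth': (400, 640), 'fx': 330.6894734508311, 'fy': 330.6894734508311, 'cx': 324.0875661373973, 'cy': 195.4888123698432, 'eye': array([ 340.91499026, -529.03411048,  384.01174162]), 'attitude': array([[ 0.43268169,  0.86413982,  0.25699987],
       [-0.90154495,  0.41529957,  0.12142067],
       [-0.0018075 , -0.28423343,  0.9587534 ]])}
{'time_s': 0.15, 'joints': array([ 1.05479037,  0.41170416, -0.0126942 ,  1.59680641,  0.00561177,
        1.13430805, -0.08218763]), 'qd': array([ 0.0004351 , -0.00252122, -0.00035335, -0.00250455,  0.00011303,
        0.000725  ,  0.00028952]), 'effort': array([ 1.78461272e-03, -5.88331389e+01,  6.42692205e-01, -2.91290599e+01,
       -5.36271755e-02,  1.57273683e-02,  9.67916026e-05]), 'ee_pos': array([ 270.4161238 , -563.06180242,  222.02842068]), 'eef_rot': array([[ 9.01388653e-01,  4.33010544e-01, -6.04417615e-04],
       [ 4.33010954e-01, -9.01388075e-01,  1.02552051e-03],
       [-1.00753637e-04, -1.18611200e-03, -9.99999291e-01]]), 'contact_force': array([ 0.31671269, -0.07200053,  0.24174839]), 'moment': array([0.04273612, 0.02406276, 0.02845113]), 'gripper_width': 0.9995936899244805} 18.700000000000003
```

View pics/top0.png

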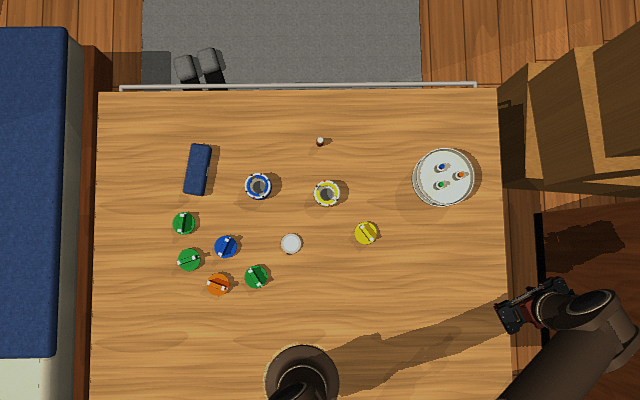

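View pics/side0.png

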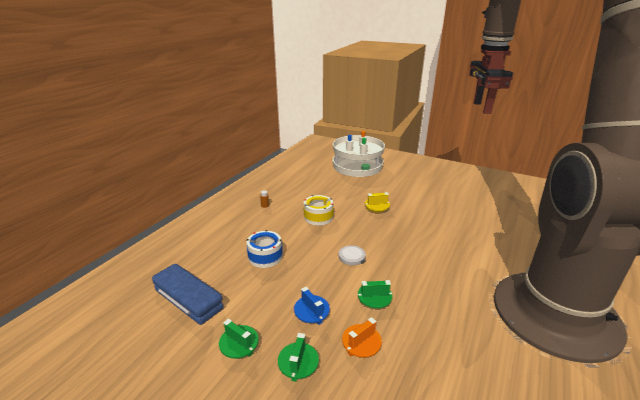

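View pics/wrist0.png

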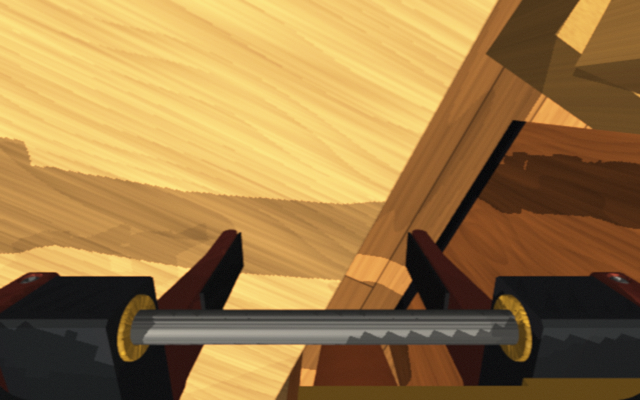

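The top view shows the blue lid at (226,247), the yellow lid at (366,233), the blue tub at (258,186) and the yellow tub at (327,193). Next come rough positions from masks in the top and side views.

```bash
cat >> h.py <<'E'
def load(f): return dict(np.load('pics/'+f+'.npz'))
def tri(s1,p1,s2,p2):
    e1,d1=ray(s1,*p1); e2,d2=ray(s2,*p2)
    d1=d1/np.linalg.norm(d1); d2=d2/np.linalg.norm(d2)
    t=np.linalg.lstsq(np.c_[d1,-d2],e2-e1,rcond=None)[0]
    a=e1+t[0]*d1;b=e2+t[1]*d2
    return (a+b)/2,np.linalg.norm(a-b)
def mask(s,c):
    h=cv2.cvtColor(s['color'],cv2.COLOR_BGR2HSV)
    lo,hi={'blue':((105,150,70),(122,255,255)),'yellow':((26,170,90),(34,255,255))}[c]
    return cv2.inRange(h,lo,hi)
def blobs(m,amin=30):
    n,l,st,ce=cv2.connectedComponentsWithStats(m)
    return [(st[i].tolist(),ce[i].round(1).tolist()) for i in range(1,n) if st[i][4]>amin]
E
python3 - <<'E'
from h import *
t=load('top0');w=load('side0')
for c in('blue','yellow'):
    for n,s in(('top',t),('side',w)):
        for b in blobs(mask(s,c)):
            u,v=b[1]; print(c,n,b, onplane(s,u,v,20 ).round(0))
a=cv2.resize(t['color'][130:290,160:400],None,fx=3.3,fy=3.3,interpolation=cv2.INTER_CUBIC); cv2.imwrite('pics/c1.png',a)
a=cv2.resize(w['color'][180:330,220:410],None,fx=4,fy=4,interpolation=cv2.INTER_CUBIC); cv2.imwrite('pics/c2.png',a)
E
```

```text
blue top ([0, 27, 61, 1, 61], [30.0, 27.0]) [1131.  862.   20.]
blue top ([255, 175, 13, 18, 63], [262.9, 181.7]) [618. 114.  20.]
blue top ([247, 178, 12, 18, 63], [250.7, 188.3]) [597. 152.  20.]
blue top ([214, 236, 23, 22, 316], [225.3, 246.5]) [417. 231.  20.]
blue side ([250, 232, 28, 17, 162], [263.5, 239.2]) [631.  96.  20.]
blue side ([248, 247, 34, 17, 260], [264.9, 257.1]) [587. 151.  20.]
blue side ([294, 290, 35, 34, 765], [310.6, 308.1]) [418. 237.  20.]
yellow top ([320, 183, 18, 13, 63], [329.9, 186.8]) [599. -96.  20.]
yellow top ([317, 190, 16, 14, 55], [323.1, 198.9]) [561. -74.  20.]
yellow top ([355, 225, 17, 19, 200], [362.2, 235.2]) [ 445. -194.   20.]
yellow side ([310, 201, 20, 8, 34], [321.5, 205.6]) [ 583. -113.   20.]
```

View pics/c1.png

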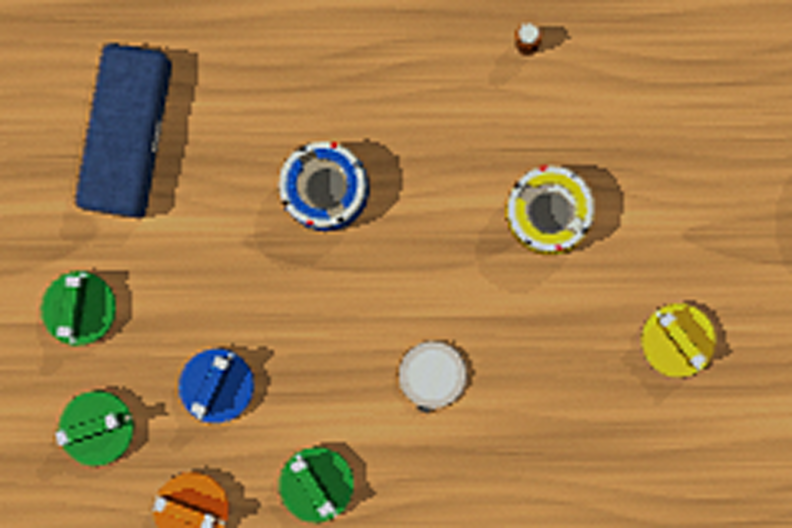

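View pics/c2.png

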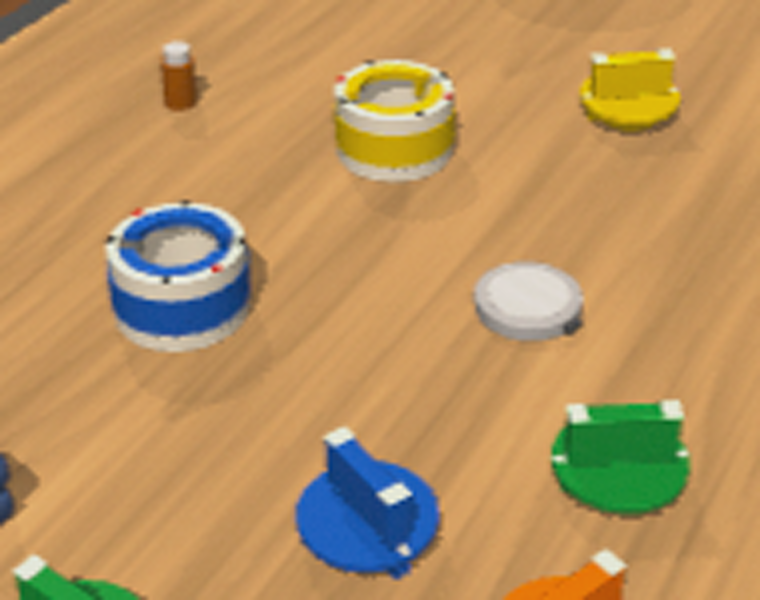

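Rough positions: blue lid ≈ (420,233), yellow lid ≈ (448,-203), blue tub ≈ (597,130), yellow tub ≈ (575,-85). Next I'll take wrist views of each pair, from two places each.

```bash
cat >> h.py <<'E'
def R(deg):
    c,s=np.cos(np.radians(deg)),np.sin(np.radians(deg)); return np.array([[c,s,0],[s,-c,0],[0,0,-1.]])
E
python3 - <<'E'
from h import *
def go(mid,phi,z,f,back=70):
    p=np.radians(phi); pos=[mid[0]-back*np.cos(p),mid[1]-back*np.sin(p),z]
    arm.reach(pos,R(phi)); s=snap('wrist',f); st=arm.state(); print(f,st['time_s'],st['ee_pos'],st['joints'].round(2))
go((511,-144),133,190,'wy1',70)
go((511,-144),133,160,'wy2',110)
go((508,181),60,160,'wb1',70)
go((508,181),60,190,'wb2',110)
a=[load(f)['color'] for f in('wy1','wy2','wb1','wb2')]
cv2.imwrite('pics/w1.png',np.vstack([a[0][:280],a[1][:280]])); cv2.imwrite('pics/w2.png',np.vstack([a[2][:280],a[3][:280]]))
E
```

```text
wy1 1.9083 [ 558.26379891 -196.84699825  189.90915878] [ 0.66  0.44 -0.54  1.69  0.25  1.08  0.79]
wy2 2.275 [ 585.53376554 -224.96704132  159.55077122] [ 0.65  0.53 -0.51  1.63  0.29  1.06  0.8 ]
wb1 3.9167 [473.37480793 119.85187973 160.23416208] [ 0.    0.28 -0.42  1.97  0.14  0.92 -1.01]
wb2 4.2833 [453.47120033  85.26236263 190.2064476 ] [ 0.08  0.2  -0.42  2.    0.1   0.97 -0.91]
```

View pics/w1.png

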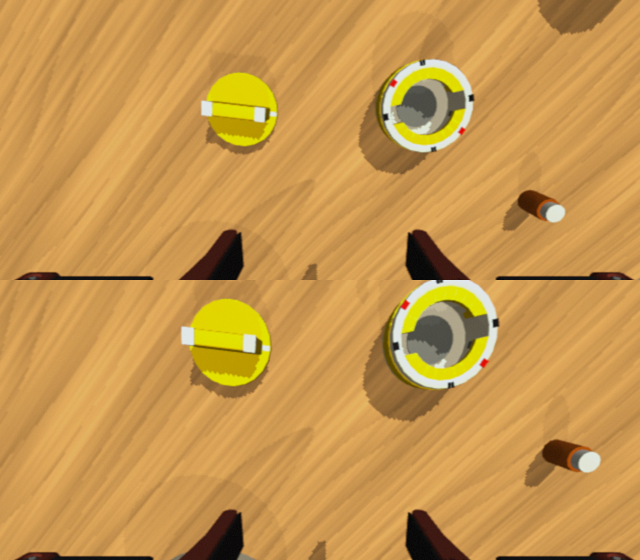

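View pics/w2.png

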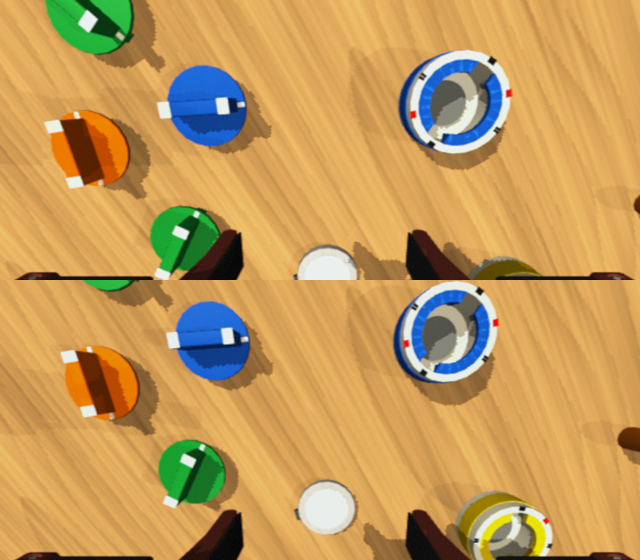

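Run:
```python
from h import *
def crop(f,x,y,w=110,h=85,k=5):
    return cv2.resize(load(f)['color'][y:y+h,x:x+w],None,fx=k,fy=k,interpolation=cv2.INTER_NEAREST)
cv2.imwrite('pics/z1.png',np.vstack([np.hstack([crop('wy1',195,65,80),crop('wy2',178,15,80)]) ])) 
cv2.imwrite('pics/z2.png',np.hstack([crop('wb1',155,60,80),crop('wb2',165,15,80)]))
for f in('wy1','wy2','wb1','wb2'):
    s=load(f); h=cv2.cvtColor(s['color'],cv2.COLOR_BGR2HSV)
    r=cv2.inRange(h,(0,190,120),(4,255,255))|cv2.inRange(h,(176,190,120),(180,255,255)); r[300:]=0
    print(f,'red',[b for b in blobs(r,4) ])
    k=cv2.inRange(h,(0,0,0),(180,255,60)); k[250:]=0
    print('  blk',[b[1]+[b[0][4]] for b in blobs(k,4) if b[0][4]<60])
    wt=cv2.inRange(h,(0,0,190),(180,45,255)); wt[250:]=0
    print('  wht',[b for b in blobs(wt,15)])
```

```text
wy1 red [([390, 80, 6, 6, 23], [392.7, 82.7]), ([459, 128, 6, 6, 19], [461.4, 130.6])]
  blk [[471.0, 97.5, 16], [449.8, 112.7, 10], [384.8, 116.9, 19], [433.0, 149.0, 5], [520.7, 201.7, 18], [526.1, 204.1, 17], [420.6, 232.7, 19], [427.3, 239.0, 17], [432.9, 245.6, 16]]
  wht [([384, 59, 89, 93, 1565], [427.2, 104.4]), ([201, 101, 11, 15, 154], [206.1, 108.0]), ([255, 107, 10, 15, 136], [259.4, 114.0]), ([270, 112, 6, 4, 20], [272.6, 113.6]), ([412, 122, 20, 12, 117], [422.8, 128.6]), ([547, 205, 18, 17, 240], [555.2, 213.0])]
wy2 red [([401, 21, 8, 8, 34], [404.7, 24.6]), ([481, 79, 7, 8, 31], [483.6, 82.6])]
  blk [[438.9, 0.7, 10], [495.4, 42.4, 27], [395.0, 65.6, 31], [469.1, 64.3, 15], [450.5, 104.8, 10], [549.7, 174.4, 47], [558.4, 176.0, 5], [224.2, 233.4, 8], [423.5, 236.8, 6], [428.5, 238.7, 6], [217.3, 242.2, 9]]
  wht [([393, 0, 104, 108, 2133], [444.5, 52.0]), ([181, 47, 13, 18, 215], [187.3, 55.4]), ([244, 55, 12, 17, 186], [249.1, 63.0]), ([262, 66, 7, 5, 29], [265.4, 67.8]), ([434, 79, 13, 9, 61], [440.6, 83.7]), ([579, 172, 21, 20, 329], [589.0, 181.6])]
wb1 red [([5
[... 921 characters left out ...]
], [471.5, 37.8, 23], [485.8, 77.2, 5], [422.8, 92.6, 22], [521.9, 227.9, 14], [221.9, 245.2, 10], [426.2, 247.2, 10]]
  wht [([404, 1, 93, 101, 1888], [448.7, 50.1]), ([222, 48, 12, 16, 159], [227.4, 55.6]), ([442, 51, 26, 32, 337], [458.1, 68.3]), ([166, 52, 14, 16, 167], [172.5, 59.7]), ([242, 57, 6, 4, 16], [245.1, 58.4]), ([87, 67, 5, 5, 19], [89.2, 68.9]), ([61, 70, 17, 13, 158], [68.9, 76.1]), ([81, 126, 15, 11, 130], [88.0, 130.7]), ([200, 165, 5, 5, 21], [201.8, 167.0]), ([181, 174, 15, 13, 119], [187.7, 180.1]), ([299, 202, 56, 48, 2190], [326.1, 226.8]), ([164, 216, 14, 12, 106], [170.2, 221.5]), ([478, 227, 73, 23, 438], [513.3, 236.0]), ([511, 236, 10, 14, 102], [515.3, 243.4])]
```

View pics/z1.png

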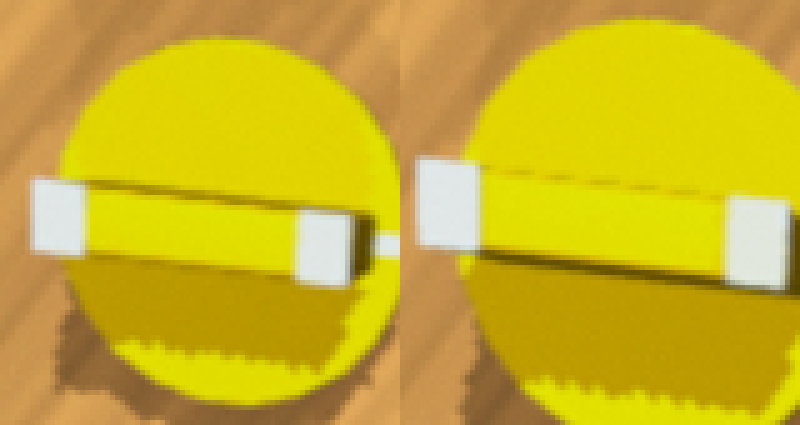

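View pics/z2.png

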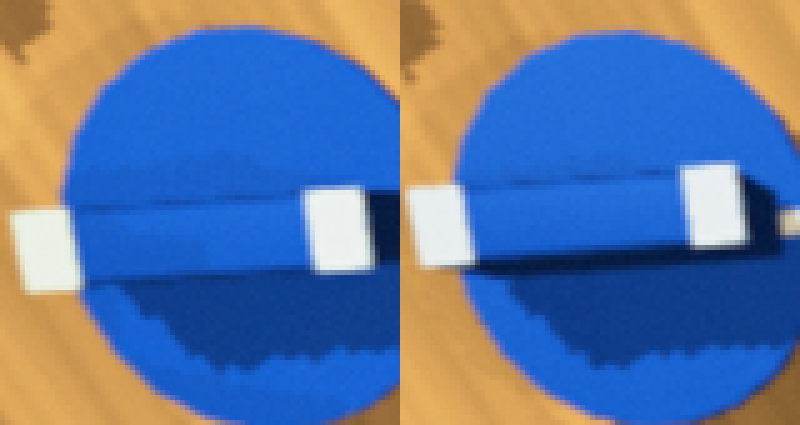

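Run:
```python
from h import *
t0=load('top0')
def pair(n,f1,a1,b1,f2,a2,b2,z):
    s1,s2=load(f1),load(f2)
    A,ea=tri(s1,a1,s2,a2);B,eb=tri(s1,b1,s2,b2)
    d=B-A; print(n,'A',A.round(1),ea.round(1),'B',B.round(1),eb.round(1),'mid',((A+B)/2).round(1),'len',np.linalg.norm(d).round(1),'ang',np.degrees(np.arctan2(d[1],d[0])).round(1))
    for s,a,b in((s1,a1,b1),(s2,a2,b2)):
        P,Q=onplane(s,*a,z),onplane(s,*b,z);d=Q-P
        print('    plane',((P+Q)/2).round(1),'len',np.linalg.norm(d).round(1),'ang',np.degrees(np.arctan2(d[1],d[0])).round(1))
pair('ylid','wy1',(206.1,108),(259.4,114),'wy2',(187.3,55.4),(249.1,63),49)
pair('blid','wb1',(164.1,109.6),(222.2,105.5),'wb2',(172.5,59.7),(227.4,55.6),49)
pair('yred','wy1',(392.7,82.7),(461.4,130.6),'wy2',(404.7,24.6),(483.6,82.6),50)
pair('ysl','wy1',(471,97.5),(384.8,116.9),'wy2',(495.4,42.4),(395,65.6),50)
pair('bred','wb1',(508.5,93),(412.5,114.5),'wb2',(495.5,42.2),(405.5,63.5),50)
pair('bsl','wb1',(491.5,60.4),(430.8,144.1),'wb2',(479.1,10.7),(422.8,92.6),50)
# depth check
for f,us in(('wy1',[(206,108),(259,114),(240,85),(392,83),(461,131)]),('wb1',[(164,110),(222,105),(210,80),(508,93),(412,114)])):
    s=load(f); 
    for u,v in us:
        e,d=ray(s,u,v); print(f,u,v,(e+d*s['depth'][v,u]).round(1))
```

```text
ylid A [ 434.7 -216.6   49.6] 0.2 B [ 472.4 -188.8   48.2] 0.0 mid [ 453.5 -202.7   48.9] len 46.8 ang 36.4
    plane [ 453.5 -202.8   49. ] len 47.3 ang 36.5
    plane [ 453.6 -202.7   49. ] len 47.1 ang 36.2
blid A [396.7 244.2  48.9] 0.2 B [439.1 223.3  49.2] 0.1 mid [417.9 233.8  49. ] len 47.2 ang -26.2
    plane [417.9 233.7  49. ] len 46.9 ang -26.1
    plane [417.9 233.8  49. ] len 47.3 ang -26.2
yred A [540.5 -89.8  49.8] 0.3 B [615.1 -76.3  50.2] 0.1 mid [577.8 -83.   50. ] len 75.8 ang 10.3
    plane [577.8 -83.1  50. ] len 76.0 ang 10.3
    plane [577.9 -83.   50. ] len 75.8 ang 10.3
ysl A [599.4 -52.   50.4] 0.0 B [ 555.7 -114.8   52.5] 0.1 mid [577.5 -83.4  51.4] len 76.6 ang -124.8
    plane [577.8 -83.3  50. ] len 76.3 ang -124.7
    plane [577.7 -83.   50. ] len 76.1 ang -124.9
bred A [639.5 118.6  51. ] 0.1 B [567.  141.5  51.2] 0.1 mid [603.2 130.   51.1] len 76.0 ang 162.5
    plane [603.6 129.8  50. ] len 76.1 ang 162.5
    plane [603.6 130.   50. ] len 76.3 ang 162.5
bsl A [637.1 147.5  50.3] 0.0 B [569.9 112.5  50.3] 0.3 mid [603.5 130.   50.3] len 75.8 ang -152.5
    plane [603.6 129.9  50. ] len 75.8 ang -152.5
    plane [603.5 130.   50. ] len 76.0 ang -152.6
wy1 206 108 [ 434.7 -216.6   50.2]
wy1 259 114 [ 472.1 -189.    48.5]
wy1 240 85 [ 438.2 -185.5   18.7]
wy1 392 83 [540.  -90.6  51. ]
wy1 461 131 [614.8 -76.9  51.1]
wb1 164 110 [397.3 243.5  50.8]
wb1 222 105 [439.4 223.7  50.1]
wb1 210 80 [434.1 250.1  19.1]
wb1 508 93 [639.  118.8  51.1]
wb1 412 114 [566.8 142.1  51.4]
```

Run:
```python
from h import *
s=load('wb2');P,Q=onplane(s,545.6,240.6,50),onplane(s,481.1,284.4,50); print((P+Q)/2,np.linalg.norm(P-Q))
# side/top check of red marks
for f in('top0','side0'):
    s=load(f)
    for n,p in(('ylid',(453.5,-202.7,49)),('ymouth',(577.8,-83.1,50)),('bmouth',(603.5,130,50)),('blid',(417.9,233.8,49))): print(f,n,np.round(pix(s,p),1))
    h=cv2.cvtColor(s['color'],cv2.COLOR_BGR2HSV)
    r=cv2.inRange(h,(0,150,110),(6,255,255))|cv2.inRange(h,(174,150,110),(180,255,255))
    print([b[1]+[onplane(s,*b[1],50).round(1)] for b in blobs(r,1) if b[0][4]<30 and 150<b[1][1]<290 and b[1][0]<400])
# extra view of yellow lid/tub from an opposite yaw
mid=np.array((511,-144));phi=30
p=np.radians(phi); arm.reach([mid[0]-100*np.cos(p),mid[1]-100*np.sin(p),200],R(phi)); s=snap('wrist','wy3'); print(arm.state()['time_s'])
h=cv2.cvtColor(s['color'],cv2.COLOR_BGR2HSV)
r=cv2.inRange(h,(0,190,120),(4,255,255))|cv2.inRange(h,(176,190,120),(180,255,255)); r[300:]=0
print([b[1]+[onplane(s,*b[1],50).round(1)] for b in blobs(r,4)])
wt=cv2.inRange(h,(0,0,190),(180,45,255)); wt[250:]=0
print([b for b in blobs(wt,15)])
```

```text
[577.74443837 -83.43433446  50.        ] 75.85875970764295
top0 ylid [366.  232.4]
top0 ymouth [326.1 192.4]
top0 bmouth [256.6 185.1]
top0 blid [222.6 246.3]
[[260.7, 173.3, array([639.9, 117.4,  50. ])], [324.3, 180.3, array([615.5, -78.1,  50. ])], [253.5, 197.0, array([566.8, 139.7,  50. ])], [329.0, 204.5, array([540.5, -91.3,  50. ])]]
side0 ylid [377.8 193.7]
side0 ymouth [318.1 201.5]
side0 bmouth [263.6 239.7]
side0 blid [311.2 295.8]
[[253.5, 233.0, array([640.3, 119.7,  50. ])], [273.5, 247.0, array([567.5, 142.3,  50. ])]]
5.425
[[288.2, 7.4, array([540.2, -89.8,  50. ])]]
[([274, 0, 60, 13, 324], [303.6, 5.3]), ([99, 28, 63, 67, 3278], [130.0, 61.2]), ([548, 42, 92, 146, 3576], [577.0, 116.5]), ([591, 67, 49, 154, 4950], [618.4, 150.9]), ([343, 124, 4, 6, 20], [344.5, 126.3]), ([341, 132, 13, 11, 120], [347.0, 137.0]), ([345, 181, 13, 10, 108], [351.3, 185.4])]
```

View pics/wy3.png

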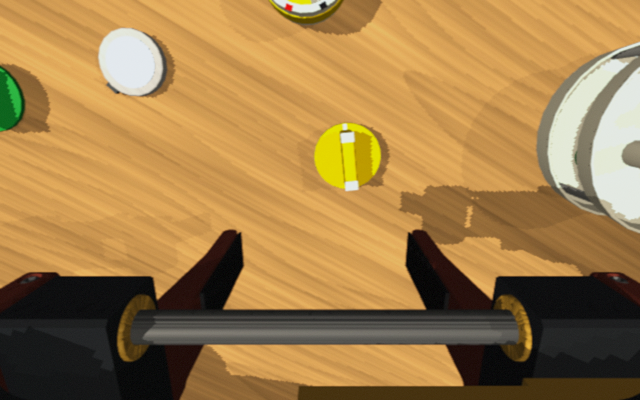

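Wrist views at three yaws agree to within 0.5 mm, and the top and side views to within about 2 mm. The heights match the text (49, 50 and 19 mm). Now I'll grasp the yellow lid.

Run:
```python
from h import *
s=load('wy3'); P,Q=onplane(s,347,137,49),onplane(s,351.3,185.4,49); print('lid wy3',(P+Q)/2,np.degrees(np.arctan2(*(P-Q)[1::-1])))
x,y,phi=453.5,-202.7,36.3
arm.reach([x,y,110],R(phi)); arm.movel([x,y,22.5],100)
st=arm.state(); print(st['ee_pos'],st['contact_force'])
claw.grasp(); st=arm.state(); print(st['gripper_width'],st['ee_pos'],st['contact_force'],st['moment'])
arm.movel([x,y,130],120)
st=arm.state(); print(st['time_s'],st['gripper_width'],st['ee_pos'],st['contact_force'])
s=snap('side','s1'); cv2.imwrite('pics/s1c.png',cv2.resize(s['color'][80:280,220:460],None,fx=3,fy=3))
snap('wrist','w3')
```

```text
lid wy3 [ 453.62358595 -202.86315593   49.        ] 36.39768850836926
[ 453.96214774 -202.87192806   23.12059012] [-0.09219568 -0.30894835 -0.91411845]
0.13618792435379554 [ 453.48963289 -202.70096943   22.4787849 ] [ 0.04315014  0.06546188 -0.50231175] [-0.04339365  0.01637552  0.0349645 ]
9.1167 0.13404207764460557 [ 453.00094909 -202.56354747  129.35647762] [-0.62871059 -0.26912711 -0.30354188]
```

View pics/s1c.png

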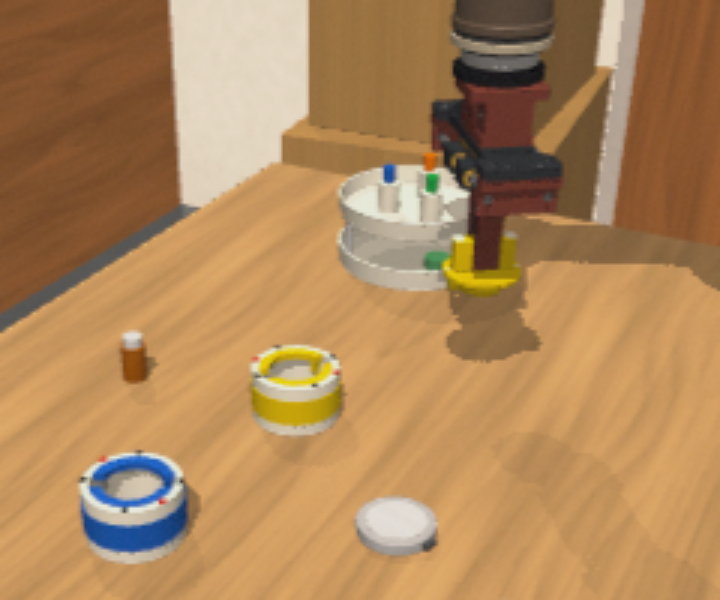

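View pics/w3.png

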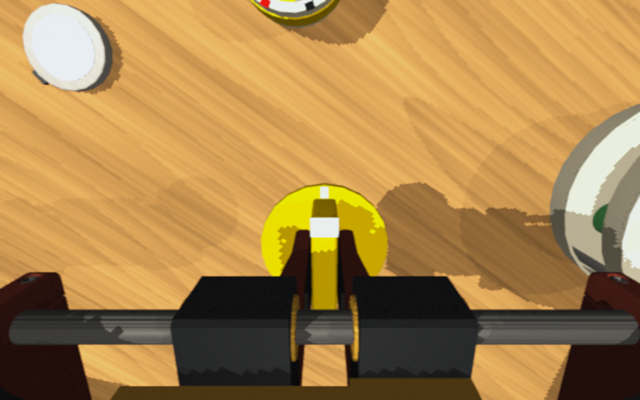

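The side view shows the yellow lid gripped level, with its bar between the fingers. Now I'll insert it in steps, checking the force each time.

```bash
cat >> h.py <<'E'
def down(x,y,zs,lim=8,v=40):
    for z in zs:
        arm.movel([x,y,z],v); arm.sleep(0.15); st=arm.state()
        print(z,st['ee_pos'].round(2),st['contact_force'].round(1),st['moment'].round(2),round(st['time_s'],1))
        if abs(st['contact_force'][2])>lim or np.hypot(*st['contact_force'][:2])>lim: print('STOP'); return False
    return True
E
python3 - <<'E'
from h import *
x,y,phi=577.8,-83.1,55.3
arm.reach([x,y,110],R(phi)); arm.sleep(0.2); print(arm.state()['ee_pos'],arm.state()['eef_rot'][:,0])
print(down(x,y,[76,72,70,68,65,62,60,59,58.5]))
snap('side','s2'); s=snap('side','s2'); cv2.imwrite('pics/s2c.png',cv2.resize(s['color'][100:280,220:420],None,fx=3.5,fy=3.3))
E
```

```text
[577.26619324 -84.64560245 110.18636398] [ 5.71241048e-01  8.20782064e-01 -6.84673276e-04]
76 [577.99 -83.13  76.3 ] [-0.4  1.  -1. ] [-0.01 -0.04 -0.03] 11.3
72 [577.77 -83.11  71.97] [-0.7  0.  -0.6] [-0.04 -0.02 -0.02] 11.7
70 [577.81 -83.1   69.99] [ 0.5  0.1 -0.4] [-0.07 -0.06 -0.03] 12.1
68 [577.8  -83.11  67.99] [ 0.2 -0.9 -0.6] [-0.02 -0.1   0.01] 12.5
65 [577.82 -83.06  64.99] [-0.3  0.  -0.5] [-0.05 -0.06 -0.03] 12.9
62 [577.81 -83.1   62.  ] [ 0.1 -0.3 -0.9] [0.   0.   0.01] 13.3
60 [577.82 -83.07  60.02] [-0.  -0.3 -0.3] [-0.04 -0.01 -0.01] 13.7
59 [577.81 -83.12  59.  ] [ 0.5  0.1 -0.3] [ 0.05 -0.06 -0.04] 14.1
58.5 [577.82 -83.12  58.52] [ 0.3  0.7 -0.7] [-0.01 -0.06 -0.03] 14.5
True
```

View pics/s2c.png

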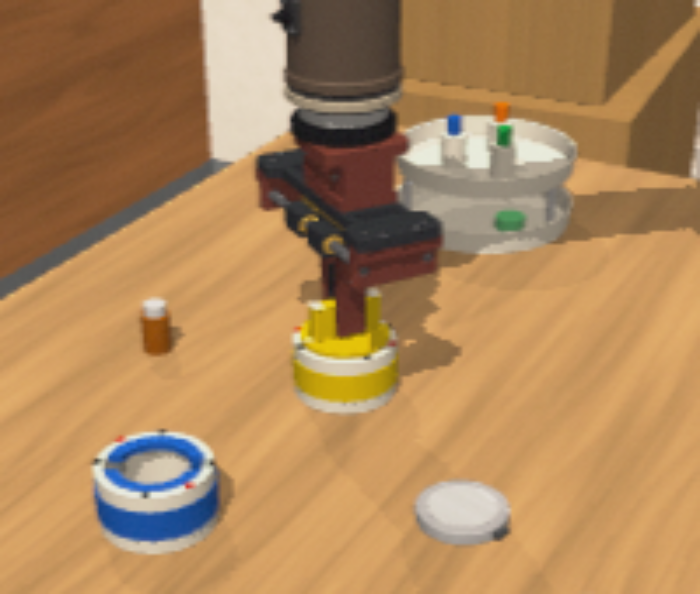

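Run:
```python
from h import *
x,y=577.8,-83.1
down(x,y,[58.2,57.9,57.6],3)
claw.open_gripper(); arm.sleep(.2); st=arm.state(); print(st['gripper_width'],st['contact_force'])
arm.movel([x,y,130],150)
p=np.radians(55.3); arm.movel([x-80*np.cos(p),y-80*np.sin(p),150],200)
s=snap('wrist','w4'); s2=snap('side','s4'); print(arm.state()['time_s'])
h=cv2.cvtColor(s['color'],cv2.COLOR_BGR2HSV)
wt=cv2.inRange(h,(0,0,190),(180,45,255)); wt[250:]=0
print([b+(onplane(s,*b[1],85).round(1),) for b in blobs(wt,15)])
cv2.imwrite('pics/s4c.png',cv2.resize(s2['color'][160:240,270:370],None,fx=6,fy=6,interpolation=cv2.INTER_CUBIC))
e=[(u,v) for u,v in ((0,0),)]
for u,v in ((300,60),(340,60)): 
    e,d=ray(s,u,v); print((e+d*s['depth'][v,u]).round(1))
```

```text
58.2 [577.84 -83.11  58.48] [-1.3  1.   5.4] [0.   0.41 0.06] 15.0
STOP
1.0001122101171316 [-0.59336886  0.09124782  0.70465345]
17.7083
[([273, 40, 48, 53, 371], [292.1, 60.9], array([572.8, -53.5,  85. ])), ([330, 40, 29, 17, 174], [344.2, 47.3], array([604.6, -65.8,  85. ])), ([315, 47, 20, 18, 301], [324.9, 56.5], array([591.5, -63.3,  85. ])), ([70, 50, 72, 75, 4141], [105.0, 87.4], array([463. ,   3.1,  85. ])), ([363, 62, 14, 31, 159], [370.6, 76.3], array([609. , -89.9,  85. ])), ([274, 100, 15, 30, 137], [280.1, 114.5], array([546.6, -75.8,  85. ])), ([354, 100, 23, 37, 161], [366.8, 119.2], array([ 592.4, -111.3,   85. ])), ([316, 126, 18, 16, 245], [324.5, 132.4], array([ 564.2, -102.3,   85. ])), ([294, 134, 27, 14, 133], [306.6, 141.3], array([ 550.7, -100.3,   85. ])), ([329, 144, 6, 4, 18], [331.7, 145.6], array([ 563.1, -112.5,   85. ]))]
[577.3 -52.3  55.5]
[601.  -68.8  55.5]
```

View pics/w4.png

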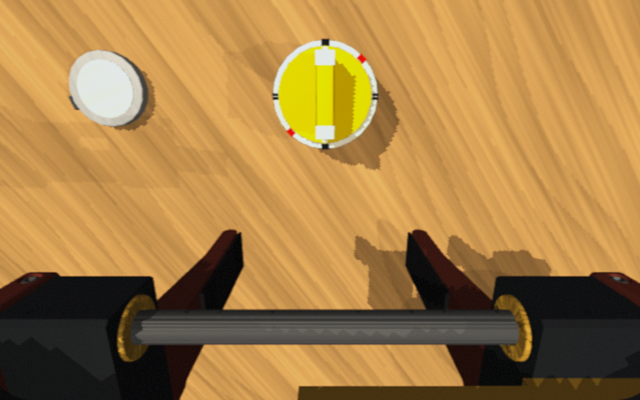

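View pics/s4c.png

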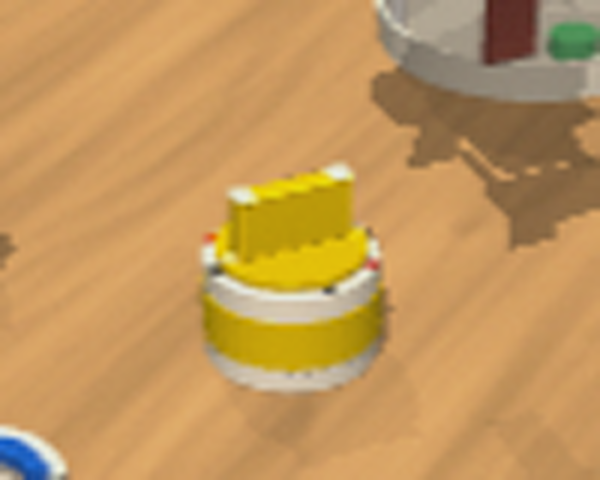

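The wrist view shows the yellow lid's bar on the single black marks at (325,42) and (325,146). Its disc top is at 55.5 mm (55 expected when seated), and it's released. Next is the blue lid.

Run:
```python
from h import *
q=arm.state()['ee_pos']; arm.movel([q[0],q[1],190],250)
x,y,phi=417.9,233.8,153.8
arm.reach([x,y,130],R(phi)); arm.movel([x,y,22.5],100); arm.sleep(.1)
st=arm.state(); print(st['ee_pos'],st['contact_force'],st['joints'].round(2))
claw.grasp(); st=arm.state(); print(st['gripper_width'],st['ee_pos'],st['contact_force'],st['moment'])
arm.movel([x,y,130],120)
x,y,phi=603.5,130.0,207.5
arm.reach([x,y,115],R(phi)); arm.sleep(0.3); st=arm.state(); print(st['ee_pos'],st['joints'].round(2),st['time_s'],st['gripper_width'])
s=snap('side','s5'); cv2.imwrite('pics/s5c.png',cv2.resize(s['color'][130:330,150:400],None,fx=3,fy=3))
snap('wrist','w5')
```

```text
[418.33895226 233.94264624  23.06569627] [0.6364919  1.02987528 1.14451785] [-0.08  0.55 -0.67  2.09  0.54  0.68  0.  ]
0.13496226231685549 [417.89149149 233.80420984  22.5013107 ] [-0.91506853 -0.63164334  0.82386461] [-0.00283637 -0.1396933  -0.03410425]
[603.21546508 130.68793256 115.39313104] [ 0.31  0.68 -0.9   1.68  0.59  1.07  1.28] 24.3583 0.1326199533733139
```

View pics/s5c.png

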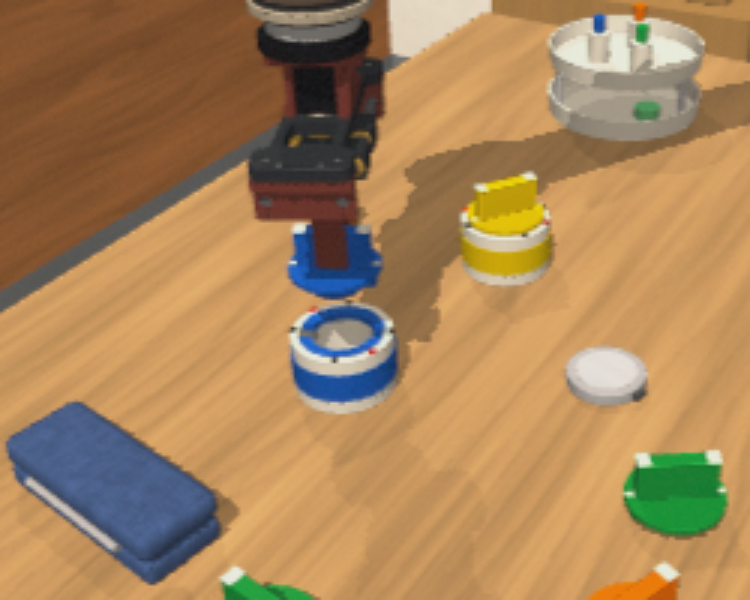

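View pics/w5.png

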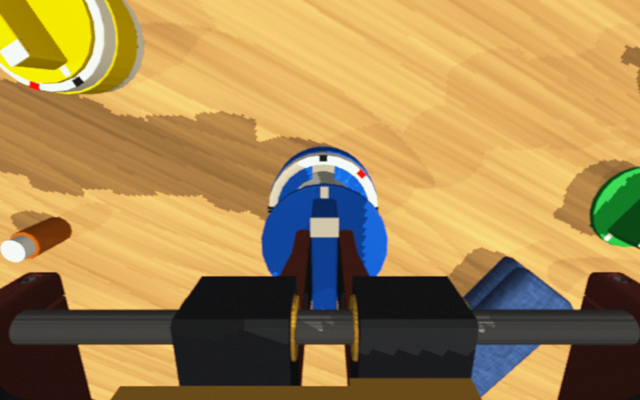

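Bar and lid line up with the single black slot mark at (323,157). Now I'll insert it.

Run:
```python
from h import *
x,y=603.5,130.0
print(down(x,y,[76,72,69,66,63,60.5,59,58.5,58.2,58.0],4))
s=snap('side','s6'); cv2.imwrite('pics/s6c.png',cv2.resize(s['color'][200:300,210:330],None,fx=6,fy=6,interpolation=cv2.INTER_CUBIC))
snap('wrist','w6')
```

```text
76 [603.65 130.04  76.28] [-0.6  0.8 -0.6] [ 0.1  -0.09 -0.04] 25.7
72 [603.51 130.03  72.  ] [ 0.6 -0.9  0.2] [ 0.06 -0.13  0.02] 26.1
69 [603.51 130.02  69.01] [-0.3 -0.2 -1.2] [ 0.11 -0.05  0.01] 26.5
66 [603.5  130.02  66.  ] [-0.1 -0.6 -0.6] [ 0.11 -0.11  0.05] 26.9
63 [603.49 130.02  63.  ] [ 0.5 -0.6  0.1] [ 0.12 -0.12  0.02] 27.3
60.5 [603.49 130.03  60.51] [0.6 0.4 0.7] [ 0.13 -0.07  0.02] 27.7
59 [603.5  130.02  59.  ] [ 0.9 -0.4 -1.5] [ 0.05 -0.14  0.  ] 28.1
58.5 [603.59 130.06  58.54] [-0.  -0.1 -0.5] [ 0.12 -0.18 -0.01] 28.5
58.2 [603.6  130.02  58.53] [-1.  -0.8  6.2] [-0.03  0.2   0.02] 28.9
STOP
False
```

View pics/s6c.png

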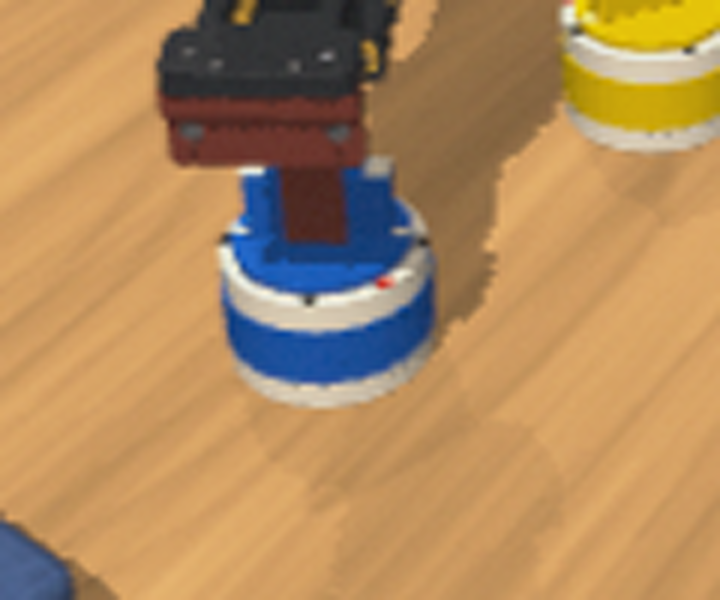

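Run:
```python
from h import *
x,y=603.5,130.0
for a in [4,8,12,16,20,24,28,32,36,39,42]:
    arm.reach([x,y,58.3],R(207.5-a)); arm.sleep(.1); st=arm.state(); r=st['eef_rot'][:,0]
    print(a,(207.5-np.degrees(np.arctan2(r[1],r[0]))%360).round(1),st['ee_pos'].round(2),st['contact_force'].round(1),st['moment'].round(2),round(st['time_s'],1))
    if np.abs(st['contact_force']).max()>15: print('STOP');break
snap('wrist','w7'); s=snap('side','s7'); cv2.imwrite('pics/s7c.png',cv2.resize(s['color'][200:300,210:330],None,fx=6,fy=6,interpolation=cv2.INTER_CUBIC))
```

```text
4 3.9 [603.69 130.28  58.54] [0.3 0.3 5.6] [ 0.21 -0.04 -0.11] 29.4
8 7.8 [603.72 130.28  58.52] [0.5 0.7 5.6] [ 0.33 -0.1  -0.1 ] 29.7
12 11.8 [603.75 130.15  58.52] [0.3 0.  6.1] [ 0.27 -0.07 -0.11] 30.1
16 15.8 [603.79 130.05  58.53] [-0.6  0.4  5.1] [ 0.17 -0.07 -0.07] 30.4
20 19.8 [603.76 129.94  58.51] [-0.2 -0.2  6.1] [ 0.15 -0.09 -0.1 ] 30.8
24 23.8 [603.78 129.78  58.5 ] [-0.1  0.4  7. ] [ 0.05 -0.04 -0.08] 31.1
28 27.8 [603.77 129.78  58.53] [-1.3  0.1  6.4] [ 0.05 -0.07 -0.09] 31.5
32 31.8 [603.79 129.73  58.53] [ 0.1 -0.3  5.7] [ 0.1  -0.07 -0.07] 31.8
36 35.8 [603.78 129.73  58.5 ] [-1.  -0.6  6.1] [ 0.06 -0.02 -0.12] 32.2
39 38.8 [603.76 129.73  58.5 ] [ 0.3 -0.9  5.7] [ 0.04 -0.05 -0.12] 32.5
42 41.8 [603.78 129.74  58.51] [-0.4 -0.4  6.7] [ 0.03 -0.06 -0.08] 32.9
```

View pics/s7c.png

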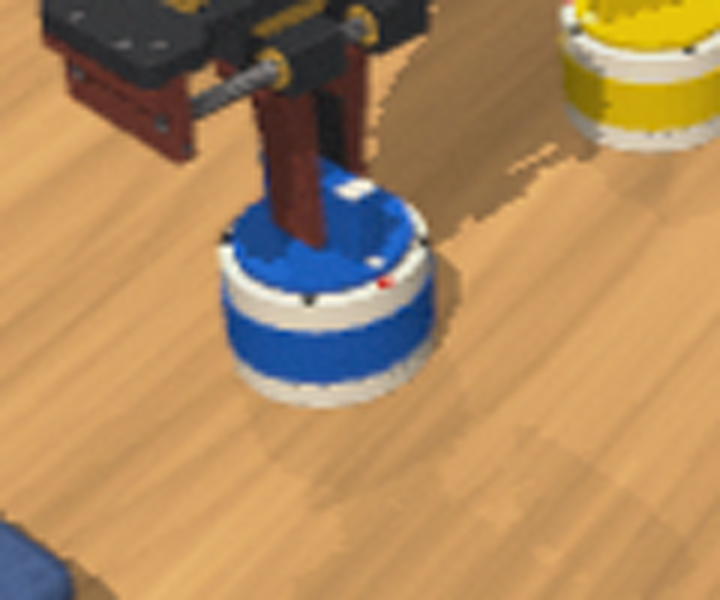

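View pics/w7.png

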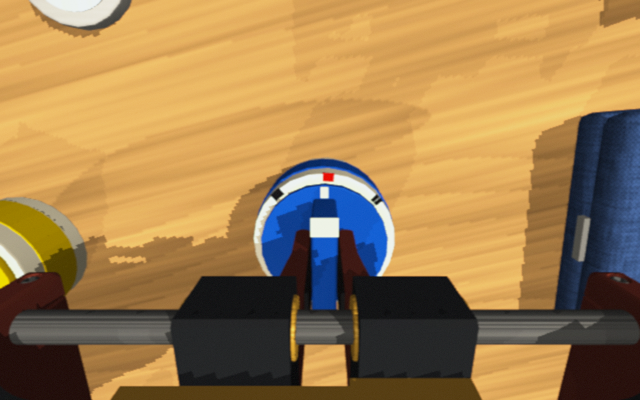

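The bar's white dash (324,191) is just short of the red mark (328,177). I'll do the last 3 degrees and measure.

Run:
```python
from h import *
x,y=603.5,130.0
for a in [44,45.1]:
    arm.reach([x,y,58.3],R(207.5-a)); arm.sleep(.3); st=arm.state(); r=st['eef_rot'][:,0]
    print(a,(207.5-np.degrees(np.arctan2(r[1],r[0]))%360).round(2),st['ee_pos'].round(2),st['contact_force'].round(1),st['moment'].round(2),st['qd'].round(3))
s=snap('wrist','w8')
h=cv2.cvtColor(s['color'],cv2.COLOR_BGR2HSV)
rd=cv2.inRange(h,(0,190,120),(4,255,255))|cv2.inRange(h,(176,190,120),(180,255,255)); rd[270:]=0
for b in blobs(rd,4): print('red',b,onplane(s,*b[1],50).round(1))
wt=cv2.inRange(h,(0,0,170),(180,60,255)); wt[270:]=0
c=np.array([603.5,130])
for b in blobs(wt,8):
    for z in(55,85):
        p=onplane(s,*b[1],z)[:2]-c; print(z,b,np.degrees(np.arctan2(p[1],p[0])).round(1),np.hypot(*p).round(1))
b=[b for b in blobs(rd,4)]
for q in b:
    p=onplane(s,*q[1],50)[:2]-c; print('red ang',np.degrees(np.arctan2(p[1],p[0])))
k=cv2.resize(s['color'][140:290,230:420],None,fx=4,fy=4,interpolation=cv2.INTER_CUBIC); cv2.imwrite('pics/w8c.png',k)
t=snap('side','s8'); cv2.imwrite('pics/s8c.png',cv2.resize(t['color'][100:340,100:430],None,fx=2.4,fy=2.4,interpolation=cv2.INTER_CUBIC))
print(arm.state()['time_s'])
```

```text
44 43.79 [603.81 129.76  58.54] [-0.5 -0.2  6.3] [-0.01 -0.07 -0.03] [ 0.001 -0.    -0.     0.001 -0.001  0.    -0.001]
45.1 44.88 [603.82 129.68  58.53] [-0.6  0.1  6.3] [ 0.01 -0.08  0.03] [-0.     0.001 -0.     0.     0.     0.     0.001]
red ([320, 173, 9, 8, 72], [324.0, 176.5]) [567.9 141.4  50. ]
55 ([9, 0, 105, 41, 3129], [64.0, 16.5]) -151.3 162.2
85 ([9, 0, 105, 41, 3129], [64.0, 16.5]) -155.4 142.8
55 ([254, 173, 141, 97, 2133], [327.1, 207.0]) 157.7 22.2
85 ([254, 173, 141, 97, 2133], [327.1, 207.0]) 159.7 32.1
55 ([320, 187, 8, 11, 87], [323.5, 192.1]) 162.6 30.3
85 ([320, 187, 8, 11, 87], [323.5, 192.1]) 162.5 38.8
55 ([310, 218, 29, 19, 550], [324.0, 227.0]) 161.2 10.8
85 ([310, 218, 29, 19, 550], [324.0, 227.0]) 161.8 22.8
55 ([50, 224, 8, 4, 11], [53.9, 226.3]) -111.8 145.2
85 ([50, 224, 8, 4, 11], [53.9, 226.3]) -118.4 120.7
55 ([55, 224, 17, 16, 100], [63.1, 232.2]) -110.5 140.8
85 ([55, 224, 17, 16, 100], [63.1, 232.2]) -117.4 116.8
55 ([0, 239, 34, 31, 682], [12.8, 257.0]) -105.1 171.9
85 ([0, 239, 34, 31, 682], [12.8, 257.0]) -110.7 140.8
red ang 162.19851827437475
34.1833
```

View pics/w8c.png

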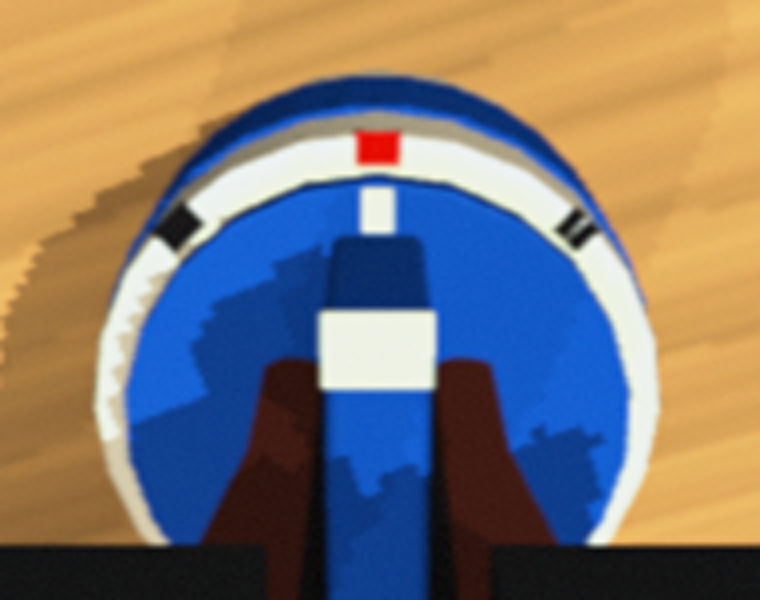

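View pics/s8c.png

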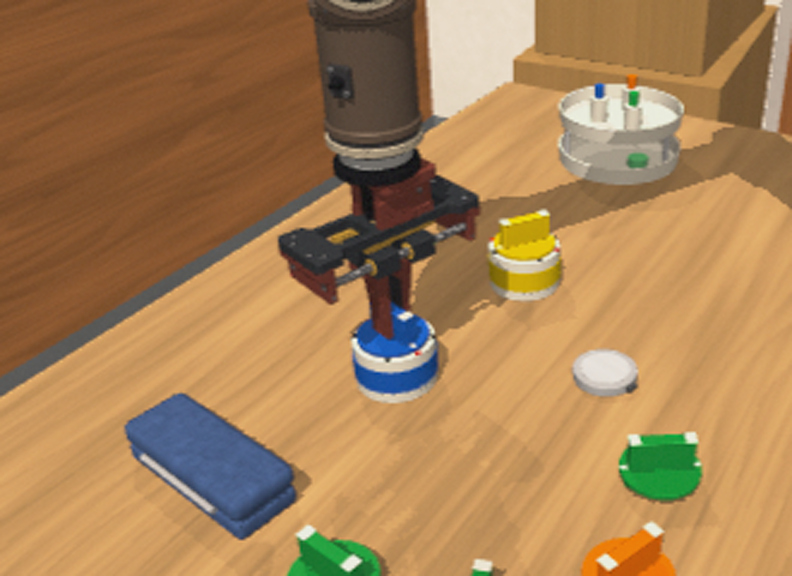

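The dash (323.5,192) and red mark (324,176.5) line up to within 0.4°. The joints are at rest and the lid is still gripped, so I'm handing in.

Run:
```python
from h import *
st=arm.state(); r=st['eef_rot'][:,0]; print(np.degrees(np.arctan2(r[1],r[0]))%360,st['ee_pos'],st['gripper_width'],st['time_s'])
arm.sign_off()
```

```text
162.61792975832788 [603.80441032 129.714555    58.5105561 ] 0.1348873169289519 34.1833
the job is handed in; nothing more can be done
```

I paired both lids with their tubs and handed the job in at 34.2 s; sign-off gave no verdict.

- **Yellow:** I dropped this lid in first and released it. The bar lies on the single black slot marks, and the disc top measured 55.5 mm, against the 55 mm expected when seated.
- **Blue:** It seated at the expected tool height of 58.5 mm. I then turned it clockwise in small steps, holding it down with about 6 N. The tool turned 44.9°, well short of the catches at about 58°. The lid's white dash is at 162.6° and the red mark at 162.2–162.5°. The gripper was still closed on the bar at hand-in, with the arm at rest.
- **Agreement between measurements:** The wrist views agreed to within about 0.5 mm, and the top and side cameras to within about 2 mm. None of my checks failed.
- **Not checked:** I couldn't read the blue ring joint itself. The moment readings were too noisy to show the spring's torque. The bystanders looked undisturbed in the pictures, but I didn't measure them.

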